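# Screw the lid onto the watch pressure-test chamber without crossing its thread

## Task

Close the watch pressure tester: set the blue lid level on the chamber mouth and start its thread gently. If it binds while the lid still stands high, the threads are crossed: stop at once and never force it, but turn it back until it drops into the thread, then screw it clockwise until it is fully home on the seal, and let go, leaving everything else on the bench where it is.

Things in the scene. Friction and masses are not known exactly. Their poses are not given: they have to be found in the camera images.
- lid_grip (a point): The loose lid, about 220 g, right way up on the mat: a round blue cover 84 mm across, 22 mm high, with a black hexagonal grip, 44 mm across flats and 18 mm high, on its middle (40 mm high in all). This point is on the axis, half-way up the black grip: 31 mm above the lid's lower edge, 9 mm below its top. z: the lid's axis, up; x: square to one flat.
- lid: The same lid; origin at the centre of its lower edge, z up. Below it is hollow, 76 mm wide inside, 16 mm deep to its flat inner face. Three equal lugs, 120 degrees apart (one on the x axis), stick inward from the skirt to a 66 mm circle; each is 10 mm long and 3.5 mm high, its upper side 9 mm below the inner face.
- lid_face (a point): Centre of the lid's flat inner face: on its axis, 16 mm above the lower edge, 15 mm below lid_grip. Its height over the mouth tells how the lid stands: 6 to 11 mm while its lugs ride on top of the thread (not started), about 3.5 mm once they have dropped between the ridges and it lies loose on the seal, 0 fully home.
- mouth (a point): Centre of the flat metal rim of the test chamber, where the lid goes, 120 mm above the tester's underside; z up along the chamber's axis. The rim is 63 mm across; a flange 88 mm across lies 18 mm below it. A springy black seal stands 3.5 mm above the rim: 2 N begins to compress it, about 7.5 N presses it flush. The lid is home when its inner face meets the rim.
- neck (a point): Middle of the neck, on the chamber's axis, 6 mm below the rim. Around it three equal steel thread ridges, to 72 mm across, 120 degrees apart; from above each runs clockwise and down over 67 degrees to an upright stop rib, then an open gap of about 48 degrees. The threaded collar stands at any turn: no yaw given tells where the ridges start.
- seal (a point): Centre of the uncompressed seal's top, 3.5 mm above the rim. Lugs lying on the ridges slide clockwise only to a rib and bind there, lid high: crossed. Turned back anticlockwise, at most 85 degrees, they drop 3 to 8 mm into a gap. From there clockwise: up to 32 degrees free, then about 60 degrees under the ridges, which pull the lid down 3.5 mm and hold it; 0.2 to 0.6 N m closes it.
- tester: The pressure tester, fixed: grey base unit, clear chamber 74 mm across. Origin on the chamber's axis at the underside, z up. The base is 150 mm wide (y), 40 mm high, from 63 mm to -x to 172 mm to +x of the axis; to +x of the chamber stand a round gauge (to 105 mm high) and a lying hand pump. A load of more than 80 N between lid and tester, pressed or twisted (some 1.2 N m), spoils the thread.
- watch: Bystander: a steel watch on a round black cushion, 76 mm across, 38 mm high; origin under its centre.
- loupe: Bystander: a black eye loupe standing on end, 38 mm across, 36 mm high.
- tweezers: Bystander: brass tweezers lying flat, about 130 mm long.
- screwdriver: Bystander: a screwdriver lying flat, 160 mm long.
- dust_bell: Bystander: a glass dust bell with a knob, 96 mm across, 81 mm high.
- grease_tin: Bystander: a small tin of seal grease with a yellow cap, 45 mm across, 20 mm high.
- spare_seal: Bystander: a spare black seal ring, 64 mm across, 6 mm high.
There are look-alikes about, which are no part of the job. What is shaped like the lid but brown or purple is not meant.

How it is judged:
By the outcome, as a careful person would: the job done as asked, in the order asked, and still so for the second after the job is handed in, with the robot touching nothing.
It also fails if it takes over 72 s, if anything falls off the work surface, if the arm or the gripper's body presses on something with over 40 N, if the wrist force passes 120 N, or if a joint passes its speed limit or range.

## Robot

A 6-joint arm with a two-finger parallel gripper is mounted at the origin on the work surface. World frame = base frame: x ahead of the robot, y to its left, z up, the work surface at z = 0. Lengths are in m, angles in rad, forces in N, time in s.
With the tool pointing down it reaches from about 0.375 to 0.9 m from the base axis. Payload 3.1 kg.
Tool frame: the origin (TCP) lies between the finger pads; the fingertips stand 22 mm ahead of it and the grasp point (between the pads) lies 3 mm ahead of it; z points along the fingers, y is the direction in which the jaws open and shut (so a half turn about z gives the same grasp; the last joint's range is limited). The gripper opens to 87 mm and grips with 3 to 60 N. Pads are 19 mm wide; open, the fingers measure 117 mm over their backs; the gripper's body (75 mm by 190 mm) begins 51 mm behind the grasp point.
Start: joints at [-1.363, 0.527, 1.433, -0, 1.181, -0.178], TCP at [0.236, -0.579, 0.213] pointing down, gripper open.
Joint ranges: [-3.08, 3.08], [-0.75, 2.2], [0.22, 2.44], [-1.43, 4.57], [0, 2.65], [-2.85, 2.85]. Speed limits (rad/s): [2.79, 2.79, 3.14, 3.14, 3.14, 3.14].

## Interface

Orientations are given as a unit quaternion [x, y, z, w].
In Python, from rig import get_obs, camera, get_calibration, hand_in, search_frame gives the robot as it stands.
- The arm moves only by the shell command python3 -m jog 'ROWS' [FORCE]. ROWS is JSON, a list of rows, each an object with "grip": the closure in counts, from 0 (fully open) to 255 (shut); "travel": the shift along the world's x, y, z in cm, a list of three; "twist": the turn about the world's z in degrees. A call has 1 to 8 rows; each row shifts and turns the commanded pose from where the row before left it; what a row does not reach is not made up. A row lasts 1/10 s, in which the tool goes at most 50 mm and 8.59 degrees, less where a joint would pass 70% of its speed; a pose out of reach is approached as far as the arm can. A call is refused whole if a number of a shift passes 5 or a number of a turn 8.59, either way. A call with a gripper value outside its range is refused whole. The fingers move at their own pace and stop on an object; FORCE is the grip in N (left out, the last holds). Time passes only in rows, so rows that do not move let the fingers close. It gives the time, the measured TCP pose, the force and the opening at its end, in the units of the state.
- get_obs(): the state, without advancing time (a new reading comes with each control period).
- camera(name): name is "scene" or "top" or "wrist"; returns the picture (480x640x3 uint8, red, green, blue); there is no depth.
- get_calibration(name): a dict with "fx", "fy", "cx", "cy" (pixels), "R" (3x3) and "t" (3): a world point X has camera coordinates R X + t; the wrist camera has in their place "T_tool_cam" (4x4, takes a point from camera to tool coordinates, whose origin is the TCP and whose axes are the flange's). Camera axes: x right, y down, z forward; pixel columns grow to the right and rows downward; lengths in m; the calibration is good to about 2 mm. A picture is of the moment at which its call begins: read the wrist's pose just before it. get_calibration takes no time and is no camera call.
- hand_in(): hands the job in, once; it reports no verdict.
Trained networks look in the newest picture that a camera, given by its name, has taken for a name from the list of things; names that differ only in an ending like _2 or _b are one class to them, and where a whole thing is asked for, a point or a joint stands for the part that bears it (a point fixed in the world has none). Each returns a list of dicts, best first, with "p" (0 to 1); they miss things now and then, are a little off and sometimes report something else, mostly with a low value. They report only what shows in the picture. A call takes as long as a camera call. They do not tell look-alikes from the thing itself.
- search_frame(target, camera): "at" ([x, y, z] in m, in world coordinates, good to about 4 mm: the middle of the surface that is visible of it).
The state is a dict: "time": time; "q": joint angles; "joint_velocities": joint speeds; "joint_torque": joint torques, N m; "position": TCP position; "tool_rot": TCP orientation; "ft_force": force on the tool from outside, world axes, zero at the start; "moment": the same for the moment, N m; "grip_width": finger opening in m.
Only numpy, scipy, OpenCV 4.12 (cv2) and the standard library are available. Lean on these libraries where they do the work, as an engineer would, in place of code of your own. Each camera call takes 0.05 s, during which the arm holds its last target. There are 200 camera calls.

## Working session

There is one attempt and no reset: what is moved stays moved. The work goes in short steps, Python scripts to look and compute and a shell command to move; the robot and the scene stay as the last step left them, time stands still between calls to the robot, and variables do not carry over. Pictures are saved under pics/ and viewed, about 8 in all and at most 12, crops included, and the job is handed in when it is done.

```bash
mkdir -p pics; python3 - <<'E'
from rig import *
import cv2
for c in("scene","top"):
    im=camera(c); cv2.imwrite(f"pics/{c}0.png",im[:,:,::-1])
    for n in("lid_grip","lid","mouth","neck"):
        print(c,n,[(round(d["p"],2),[round(v,3) for v in d["at"]]) for d in search_frame(n,c)][:4])
o=get_obs();print(o["time"],o["position"],o["tool_rot"],o["ft_force"],o["grip_width"])
E
```

```text
scene lid_grip [(0.87, [0.531, 0.166, 0.021]), (0.64, [0.662, 0.1, 0.027]), (0.61, [0.487, 0.037, 0.023])]
scene lid [(0.97, [0.482, 0.035, 0.026]), (0.65, [0.53, 0.164, 0.027]), (0.62, [0.666, 0.101, 0.025])]
scene mouth [(0.76, [0.598, -0.114, 0.041])]
scene neck [(0.63, [0.603, -0.123, 0.041])]
top lid_grip [(0.88, [0.516, 0.157, 0.025]), (0.84, [0.468, 0.026, 0.023]), (0.6, [0.647, 0.093, 0.025])]
top lid [(0.86, [0.472, 0.019, 0.024]), (0.85, [0.512, 0.156, 0.025]), (0.62, [0.645, 0.09, 0.024]), (0.61, [0.784, -0.108, 0.023])]
top mouth [(0.69, [0.583, -0.138, 0.045])]
top neck [(0.85, [0.586, -0.142, 0.043])]
0.5 [ 0.23575324 -0.57877608  0.21289847] [ 9.81362700e-01  1.92164638e-01  9.08087456e-06 -5.52320200e-05] [-0.50649015  0.39007407  0.56639023] 0.0872240687511526
```

View pics/top0.png

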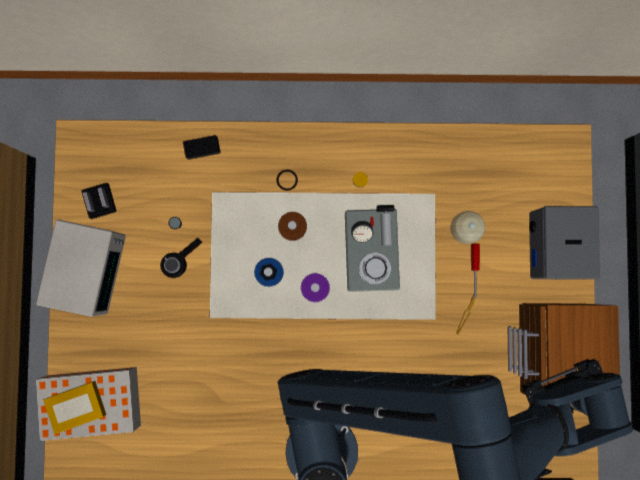

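View pics/scene0.png

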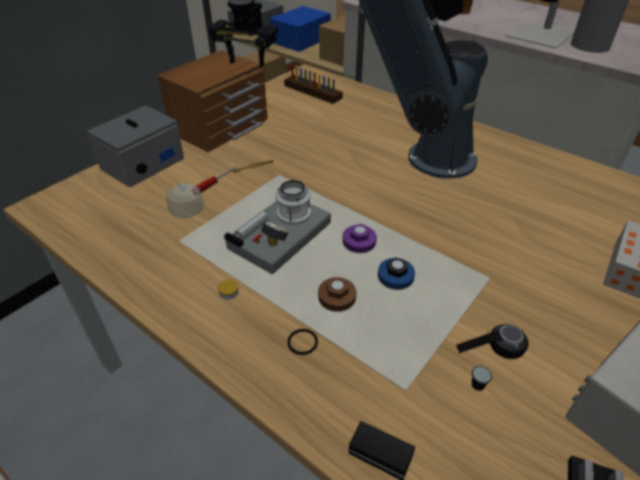

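The top view shows the blue lid at (268,271), the purple look-alike at (315,287), the brown one at (292,226) and the chamber mouth at (375,267). In the scene view the blue lid is at (398,268) and the mouth at (293,187).

```bash
cat > h.py <<'E'
from rig import *
import cv2, numpy as np
from scipy.spatial.transform import Rotation as Ro
def K(c): return np.array([[c["fx"],0,c["cx"]],[0,c["fy"],c["cy"]],[0,0,1.]])
def wristcam(o=None):
    o=o or get_obs(); c=get_calibration("wrist"); T=np.eye(4)
    T[:3,:3]=Ro.from_quat(o["tool_rot"]).as_matrix(); T[:3,3]=o["position"]
    return K(c),T@np.array(c["T_tool_cam"])
def ray(px,name="wrist",o=None):
    if name=="wrist": k,M=wristcam(o)
    else:
        c=get_calibration(name);k=K(c);M=np.eye(4);M[:3,:3]=np.array(c["R"]).T;M[:3,3]=-M[:3,:3]@np.array(c["t"])
    return M[:3,3],M[:3,:3]@np.linalg.solve(k,[*px,1.])
def atz(px,z,name="wrist",o=None):
    p,d=ray(px,name,o); return p+d*(z-p[2])/d[2]
def yaw(o): 
    y=Ro.from_quat(o["tool_rot"]).as_matrix()[:,1]; return np.degrees(np.arctan2(y[1],y[0]))
E
python3 - <<'E'
from h import *
np.set_printoptions(precision=4,suppress=True)
for n,a,b,z in(("lid",(268,271),(398,266),.04),("mouth",(375,267),(293,187),.12)):
    print(n,atz(a,z,"top"),atz(b,z,"scene"))
print(get_calibration("wrist"),yaw(get_obs()))
E
```

```text
lid [0.514 0.159 0.04 ] [0.5156 0.1616 0.04  ]
mouth [ 0.5256 -0.1411  0.12  ] [ 0.5195 -0.1467  0.12  ]
{'fx': 332.5463503286468, 'fy': 332.5463503286468, 'cx': 324.8092395199168, 'cy': 240.69305261638817, 'T_tool_cam': array([[-0.0018, -0.9559, -0.2937,  0.0791],
       [ 1.    , -0.0019, -0.0002,  0.0004],
       [-0.0003, -0.2937,  0.9559, -0.1722],
       [ 0.    ,  0.    ,  0.    ,  1.    ]])} -67.84172582435647
```

```bash
python3 -m jog '[{"grip":0,"travel":[2.0,4.0,2],"twist":0},{"grip":0,"travel":[2.0,4.0,2],"twist":0},{"grip":0,"travel":[2.5,4.0,1],"twist":0},{"grip":0,"travel":[2.5,4.0,1],"twist":0},{"grip":0,"travel":[2.5,4.0,1],"twist":0},{"grip":0,"travel":[2.5,4.0,1],"twist":0},{"grip":0,"travel":[2.5,4.0,1],"twist":0},{"grip":0,"travel":[2.5,4.0,0],"twist":0}]' && python3 -m jog '[{"grip":0,"travel":[2.5,4.0,0],"twist":0},{"grip":0,"travel":[2.5,4.0,0],"twist":0},{"grip":0,"travel":[2.5,3.5,0],"twist":0},{"grip":0,"travel":[2,0,0],"twist":0},{"grip":0,"travel":[0,0,0],"twist":0},{"grip":0,"travel":[0,0,0],"twist":0}]'
python3 - <<'E'
from h import *
o=get_obs(); im=camera("wrist"); cv2.imwrite("pics/w1.png",im[:,:,::-1])
print(o["time"],o["position"],yaw(o),o["q"])
print(search_frame("mouth","wrist"))
E
```

```text
time: 1.3
position: [0.4273, -0.2578, 0.3047]
tool_rot: [0.981, 0.192, 0.001, 0.002]
ft_force: [0.4, -0.3, -0.9]
grip_width: 0.0872
time: 1.9
position: [0.5204, -0.1437, 0.3027]
tool_rot: [0.981, 0.193, -0.001, -0.0]
ft_force: [-1.1, 0.1, 1.1]
grip_width: 0.087
1.9 [ 0.52042172 -0.14366711  0.3027344 ] -67.7972314850326 [-4.76139270e-01  3.15121201e-01  1.52857337e+00 -4.98224113e-04
  1.29886961e+00  7.07279480e-01]
[{'at': [0.5957, -0.1387, 0.0441], 'p': 0.73}]
```

View pics/w1.png

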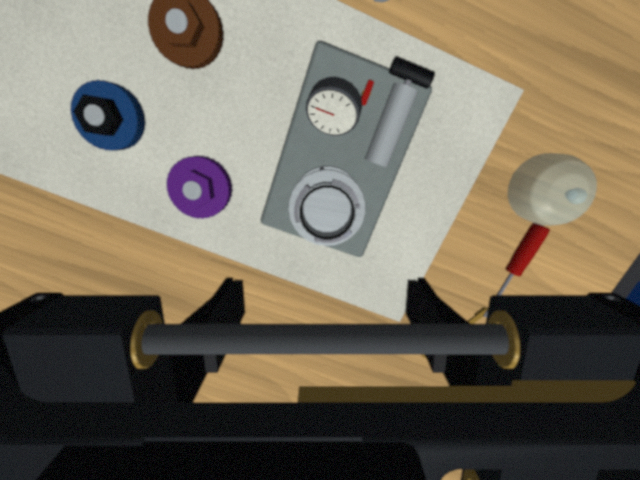

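Mouth rim is around (327,209), blue lid around (106,115) with its hex around (98,116). I'll crop both for accuracy.

```bash
python3 - <<'E'
from h import *
im=cv2.imread("pics/w1.png")
a=cv2.resize(im[155:255,275:375],(600,600),interpolation=cv2.INTER_CUBIC)
cv2.imwrite("pics/c1.png",a)
print(atz((327,209),.122),atz((98,116),.04))
E
```

```text
[ 0.52657641 -0.14428119  0.122     ] [0.51327925 0.15303383 0.04      ]
```

View pics/c1.png

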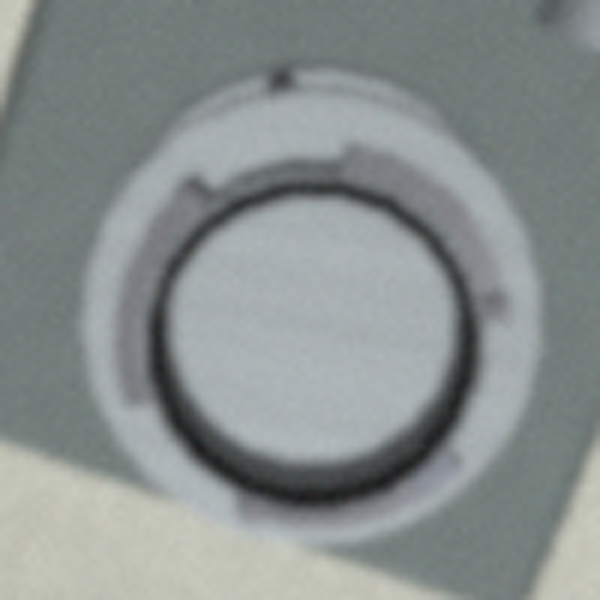

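```bash
python3 - <<'E'
from h import *
o=get_obs()
c=atz((275+314/6,155+342/6),.122,o=o);print("c",c)
for n,p in dict(s1=(345,150),e1=(495,305),s2=(135,405),e2=(203,188),s3=(458,460),e3=(240,515)).items():
    w=atz((275+p[0]/6,155+p[1]/6),.118 if n[0]=='s' else .114,o=o)-c
    print(n,np.hypot(w[0],w[1]),np.degrees(np.arctan2(w[1],w[0])))
E
python3 -m jog '[{"grip":0,"travel":[0,4.5,0],"twist":0},{"grip":0,"travel":[0,4.8,0],"twist":0},{"grip":0,"travel":[0,4.5,-2],"twist":0},{"grip":0,"travel":[0,4.5,-2],"twist":0},{"grip":0,"travel":[0,4.5,-2],"twist":0},{"grip":0,"travel":[0,4.5,-2],"twist":0},{"grip":0,"travel":[-1,2.7,-2],"twist":0},{"grip":0,"travel":[0,0,0],"twist":0}]'
python3 -m jog '[{"grip":0,"travel":[0,0,0],"twist":0},{"grip":0,"travel":[0,0,0],"twist":0}]'
python3 - <<'E'
from h import *
o=get_obs(); im=camera("wrist")[:,:,::-1]; cv2.imwrite("pics/w2.png",im)
cv2.imwrite("pics/c2.png",cv2.resize(im[130:290,240:400],(640,640)[:2] and (600,600),interpolation=cv2.INTER_CUBIC))
print(o["time"],o["position"],yaw(o))
E
```

```text
c [ 0.52365533 -0.14585665  0.122     ]
s1 0.03424870779543496 12.844445886590714
e1 0.03362823754685616 -59.134818390152525
s2 0.03525270009229628 133.08545929174048
e2 0.03324478338579603 58.98546461404631
s3 0.03544270476718964 -108.86709471548002
e3 0.037750622484674666 -179.56876113537916
time: 2.8
position: [0.5065, 0.1579, 0.2003]
tool_rot: [0.981, 0.194, -0.004, -0.001]
ft_force: [-0.5, -0.7, 0.1]
grip_width: 0.087
time: 3.0
position: [0.5119, 0.1547, 0.2039]
tool_rot: [0.982, 0.191, 0.001, 0.0]
ft_force: [-0.6, 0.5, 0.8]
grip_width: 0.0873
3.0 [0.51192901 0.15472867 0.20393589] -67.94629470414255
```

View pics/c2.png

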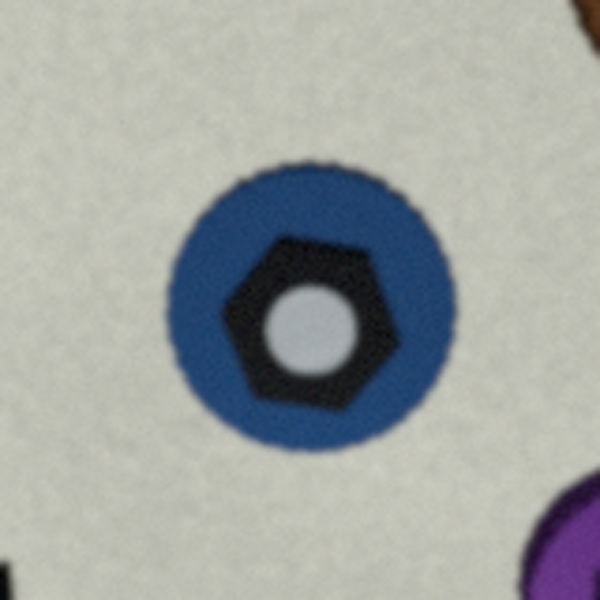

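```bash
python3 - <<'E'
from h import *
o=get_obs(); f=160/600
V=np.array([atz((240+x*f,130+y*f),.04,o=o) for x,y in[(285,238),(370,250),(398,345),(343,410),(255,398),(223,310)]])[:,:2]
print("dot",atz((240+311*f,130+330*f),.04,o=o),"mean",V.mean(0),"rim",atz((240+312*f,130+306*f),.022,o=o))
c=V.mean(0); d=V-c
print(np.hypot(*d.T),np.degrees(np.arctan2(d[:,1],d[:,0]))%60)
z=np.exp(6j*np.arctan2(d[:,1],d[:,0])).mean();v=np.degrees(np.angle(z))/6
print("vertex",v,"flat",(v+30)%60,"yaw",yaw(o), "pos", o["position"],o["time"])
E
```

```text
dot [0.51227805 0.15622785 0.04      ] mean [0.51340653 0.1562875 ] rim [0.51509029 0.15711964 0.022     ]
[0.02548185 0.02630567 0.02434116 0.02563562 0.02617344 0.02496917] [38.68762033 45.37552002 39.25609272 41.54179037 43.89623553 41.37558491]
vertex -18.317218598352543 flat 11.682781401647457 yaw -67.97472862946728 pos [0.51205106 0.15463412 0.2040476 ] 3.05
```

```bash
python3 -m jog '[{"grip":0,"travel":[0.1,0.1,-3],"twist":6.6},{"grip":0,"travel":[0.1,0.1,-4],"twist":6.6},{"grip":0,"travel":[0,0,-3],"twist":6.5},{"grip":0,"travel":[0,0,0],"twist":0},{"grip":0,"travel":[0,0,0],"twist":0},{"grip":0,"travel":[0,0,0],"twist":0}]' 8
python3 - <<'E'
from h import *
o=get_obs(); im=camera("wrist")[:,:,::-1]; cv2.imwrite("pics/w3.png",im)
print(o["time"],o["position"],yaw(o))
E
```

```text
time: 3.65
position: [0.5148, 0.1578, 0.1049]
tool_rot: [0.934, 0.356, 0.002, 0.001]
ft_force: [-0.7, -0.5, 0.5]
grip_width: 0.087
3.65 [0.51475768 0.15777728 0.1048926 ] -48.28671258155443
```

View pics/w3.png

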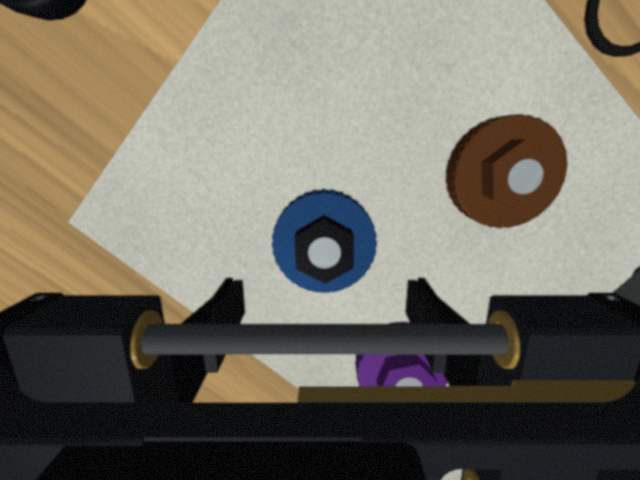

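The hex's flats are square to the jaws and centred at (324,250), between the fingers.

```bash
python3 -c "
from h import *
o=get_obs();print(atz((324.5,250),.04,o=o),o['position'])"
python3 -m jog '[{"grip":0,"travel":[0,0,-2.5],"twist":0},{"grip":0,"travel":[0,0,-2],"twist":0},{"grip":0,"travel":[0,0,-1],"twist":0},{"grip":0,"travel":[0,0,0],"twist":0},{"grip":0,"travel":[0,0,0],"twist":0}]' 15
```

```text
[0.51377012 0.15765689 0.04      ] [0.51466428 0.15798201 0.1050001 ]
time: 4.2
position: [0.5136, 0.1583, 0.0489]
tool_rot: [0.934, 0.357, 0.001, 0.0]
ft_force: [1.1, -0.9, -1.4]
grip_width: 0.0874
```

```bash
python3 -m jog '[{"grip":0,"travel":[0,0,-0.2],"twist":0},{"grip":200,"travel":[0,0,0],"twist":0},{"grip":200,"travel":[0,0,0],"twist":0},{"grip":200,"travel":[0,0,0],"twist":0},{"grip":200,"travel":[0,0,0],"twist":0},{"grip":200,"travel":[0,0,0],"twist":0},{"grip":200,"travel":[0,0,0],"twist":0},{"grip":200,"travel":[0,0,0],"twist":0}]' 15;python3 -m jog '[{"grip":200,"travel":[0,0,0],"twist":0},{"grip":200,"travel":[0,0,0],"twist":0}]' 20
```

```text
time: 5.0
position: [0.5128, 0.1582, 0.0459]
tool_rot: [0.934, 0.357, -0.0, -0.0]
ft_force: [-0.4, -0.5, -0.3]
grip_width: 0.039
time: 5.2
position: [0.5128, 0.1582, 0.0459]
tool_rot: [0.934, 0.357, -0.0, -0.0]
ft_force: [-0.9, 0.4, 1.1]
grip_width: 0.0233
```

Opening is below 44 mm: the grip isn't where expected. I'll look before doing anything else.

```bash
python3 - <<'E'
from h import *
o=get_obs(); im=camera("wrist")[:,:,::-1]
t=camera("top")[:,:,::-1]
a=cv2.resize(im,(400,300)); b=cv2.resize(t[190:340,200:400],(400,300))
s=cv2.resize(camera("scene")[160:340,280:520,::-1],(400,300))
cv2.imwrite("pics/m4.png",np.vstack([np.hstack([a,b]),np.hstack([s,cv2.resize(im[200:400,200:450],(400,300))])]))
print(o["time"],o["position"],yaw(o),o["grip_width"])
E
```

```text
5.2 [0.51278058 0.15821575 0.0459345 ] -48.140576251014664 0.02328434992400408
```

View pics/m4.png

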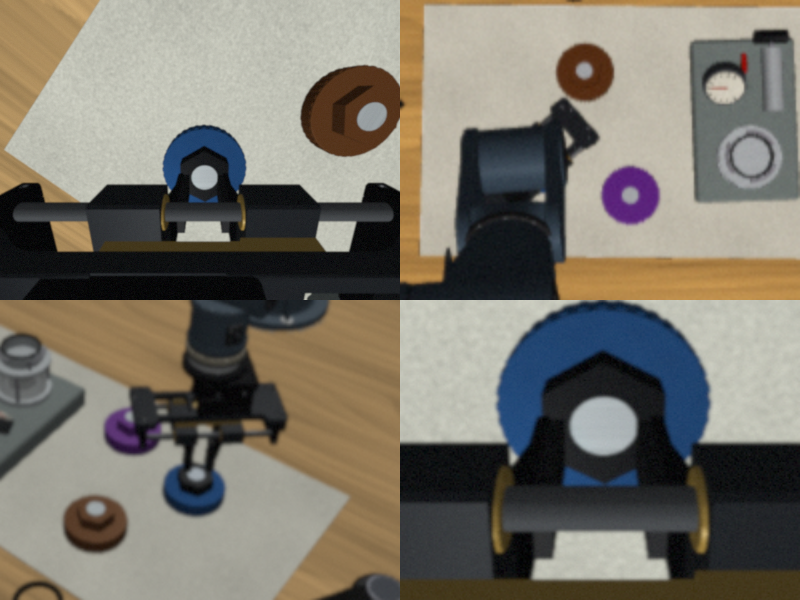

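```bash
python3 - <<'E'
from h import *
o=get_obs(); im=camera("wrist")[:,:,::-1]
c=im[220:360,235:415].astype(float)
c=(255*(c/255)**.4).astype(np.uint8)
cv2.imwrite("pics/e5.png",cv2.resize(c,(770,600),interpolation=cv2.INTER_CUBIC))
print(o["time"],o["position"],o["grip_width"],o["ft_force"])
E
```

```text
5.35 [0.51279548 0.15819651 0.04593906] 0.020054100657123153 [-0.2099243  -0.56153323  0.30335888]
```

View pics/e5.png

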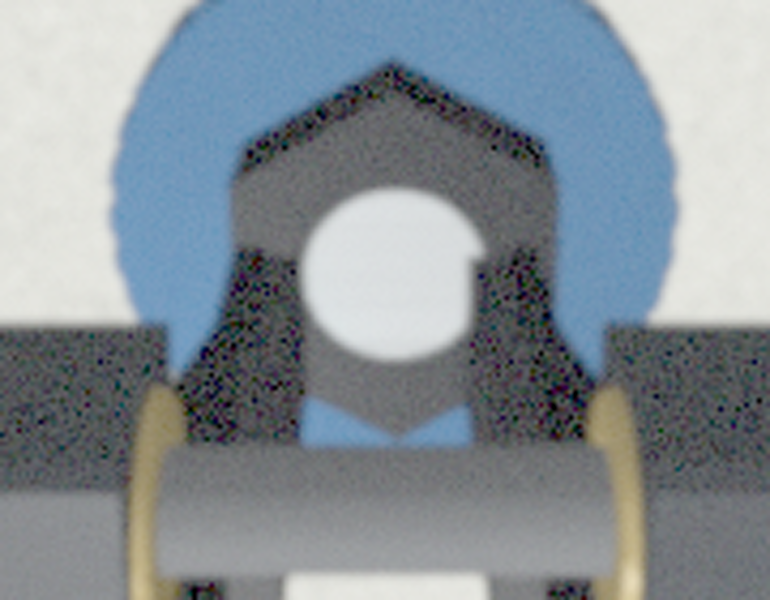

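The picture shows the fingers passing over the hex. By the finger gap (41 px for 20 mm) they are about 0.165 m from the camera and the hex top is about 0.193 m. So the tips stand well short of the stated 22 mm. I'll open, lower in steps and watch the force.

```bash
python3 -m jog '[{"grip":0,"travel":[0,0,0],"twist":0},{"grip":0,"travel":[0,0,0],"twist":0},{"grip":0,"travel":[0,0,0],"twist":0},{"grip":0,"travel":[0,0,0],"twist":0},{"grip":0,"travel":[0,0,0],"twist":0},{"grip":0,"travel":[0,0,0],"twist":0},{"grip":0,"travel":[0,0,0],"twist":0},{"grip":0,"travel":[0,0,0],"twist":0}]' 10
python3 -m jog '[{"grip":0,"travel":[0.1,-0.05,-0.7],"twist":0},{"grip":0,"travel":[0,0,-0.6],"twist":0},{"grip":0,"travel":[0,0,-0.4],"twist":0},{"grip":0,"travel":[0,0,-0.3],"twist":0},{"grip":0,"travel":[0,0,0],"twist":0}]'
python3 -c "
from h import *
o=get_obs();print(o['position'],o['ft_force'],yaw(o),o['time'])"
```

```text
time: 6.2
position: [0.5128, 0.1582, 0.046]
tool_rot: [0.934, 0.357, 0.0, -0.0]
ft_force: [0.3, -0.0, -0.8]
grip_width: 0.0759
time: 6.7
position: [0.5133, 0.1577, 0.0253]
tool_rot: [0.934, 0.357, -0.001, -0.0]
ft_force: [0.0, -1.2, 0.2]
grip_width: 0.087
[0.51331787 0.15765587 0.02526531] [ 0.04379672 -1.21882381  0.15291814] -48.13813071247215 6.7
```

```bash
python3 -m jog '[{"grip":150,"travel":[0,0,0],"twist":0},{"grip":150,"travel":[0,0,0],"twist":0},{"grip":150,"travel":[0,0,0],"twist":0},{"grip":150,"travel":[0,0,0],"twist":0},{"grip":150,"travel":[0,0,0],"twist":0},{"grip":150,"travel":[0,0,0],"twist":0}]' 5
python3 -m jog '[{"grip":150,"travel":[0,0,0],"twist":0},{"grip":150,"travel":[0,0,0],"twist":0}]'
python3 - <<'E'
from h import *
o=get_obs(); im=camera("wrist")[:,:,::-1]
c=im[180:360,205:445].astype(float)
c=(255*(c/255)**.4).astype(np.uint8)
cv2.imwrite("pics/e6.png",cv2.resize(c,(800,600),interpolation=cv2.INTER_CUBIC))
print(o["time"],o["position"],o["grip_width"],o["ft_force"])
E
```

```text
time: 7.3
position: [0.5138, 0.1577, 0.026]
tool_rot: [0.934, 0.357, 0.0, 0.0]
ft_force: [0.6, -0.2, -0.6]
grip_width: 0.0471
time: 7.5
position: [0.5139, 0.1577, 0.026]
tool_rot: [0.934, 0.357, 0.0, 0.0]
ft_force: [0.4, 0.1, 0.3]
grip_width: 0.0439
7.5 [0.51385633 0.15768477 0.02599763] 0.04393375562690359 [0.37216746 0.13503179 0.33217577]
```

View pics/e6.png

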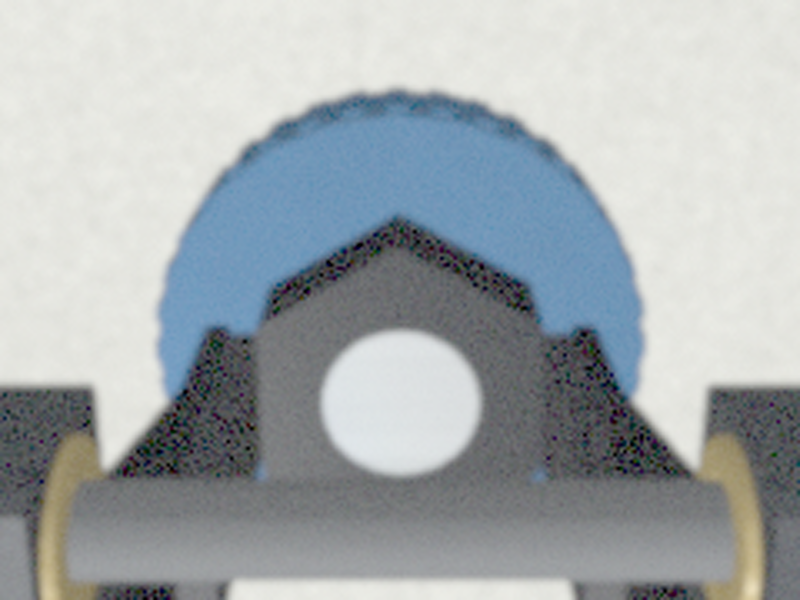

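The opening stopped at 43.9 mm, so the jaws are on the hex, but they may be shallow. I'll open to about 60 mm and step down until the tips sit near the cover, checking the force.

```bash
python3 -m jog '[{"grip":80,"travel":[0,0,0],"twist":0},{"grip":80,"travel":[0,0,0],"twist":0},{"grip":80,"travel":[0,0,-0.3],"twist":0},{"grip":80,"travel":[0,0,-0.1],"twist":0},{"grip":80,"travel":[0,0,0],"twist":0}]' 5
for i in 1 2 3; do python3 -m jog '[{"grip":80,"travel":[0,0,-0.2],"twist":0},{"grip":80,"travel":[0,0,0],"twist":0}]'|egrep 'pos|force|wid'; done
```

```text
time: 8.05
position: [0.5135, 0.1577, 0.0216]
tool_rot: [0.934, 0.357, -0.0, -0.0]
ft_force: [-0.1, 0.5, 0.4]
grip_width: 0.0591
position: [0.5136, 0.1577, 0.0197]
ft_force: [0.7, -0.0, -0.6]
grip_width: 0.0595
position: [0.5136, 0.1577, 0.0177]
ft_force: [-1.0, -0.2, 0.2]
grip_width: 0.0596
position: [0.5137, 0.1577, 0.0157]
ft_force: [0.4, -0.1, 0.0]
grip_width: 0.0596
```

```bash
for i in 1 2 3; do python3 -m jog '[{"grip":80,"travel":[0,0,-0.2],"twist":0},{"grip":80,"travel":[0,0,0],"twist":0}]'|egrep 'pos|force'; done
python3 - <<'E'
from h import *
im=camera("wrist")[:,:,::-1]
c=im[160:340,205:445].astype(float)
c=(255*(c/255)**.4).astype(np.uint8)
cv2.imwrite("pics/e7.png",cv2.resize(c,(800,600),interpolation=cv2.INTER_CUBIC))
E
```

```text
position: [0.5139, 0.1577, 0.0148]
ft_force: [-1.2, -0.1, 7.8]
position: [0.514, 0.1577, 0.0147]
ft_force: [-4.8, -0.1, 21.5]
position: [0.514, 0.1578, 0.0146]
ft_force: [-6.4, -2.1, 35.5]
```

View pics/e7.png

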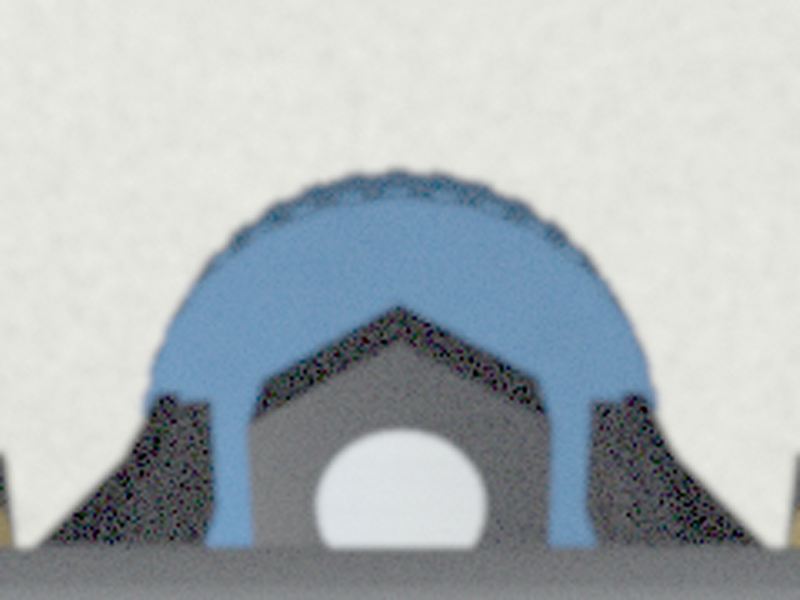

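The tips touched the cover at a reported z of 0.0148, so they sit about 7 mm above the reported TCP height. I'll back off to about 1.5 mm of clearance and close.

```bash
python3 -m jog '[{"grip":80,"travel":[0,0,0.6],"twist":0},{"grip":80,"travel":[0,0,0],"twist":0}]' 20
python3 -m jog '[{"grip":170,"travel":[0,0,0],"twist":0},{"grip":170,"travel":[0,0,0],"twist":0},{"grip":170,"travel":[0,0,0],"twist":0},{"grip":170,"travel":[0,0,0],"twist":0}]' 20
python3 -m jog '[{"grip":170,"travel":[0,0,0.5],"twist":0},{"grip":170,"travel":[0,0,1],"twist":0},{"grip":170,"travel":[0,0,1.5],"twist":0},{"grip":170,"travel":[0,0,0],"twist":0},{"grip":170,"travel":[0,0,0],"twist":0}]' 20
```

```text
time: 9.5
position: [0.5146, 0.1578, 0.0171]
tool_rot: [0.934, 0.357, 0.001, 0.0]
ft_force: [0.7, -0.2, -0.1]
grip_width: 0.0598
time: 9.9
position: [0.5133, 0.1576, 0.0152]
tool_rot: [0.934, 0.357, -0.001, -0.0]
ft_force: [-0.1, 0.2, -1.4]
grip_width: 0.0438
time: 10.4
position: [0.5142, 0.1578, 0.0466]
tool_rot: [0.934, 0.357, 0.001, 0.0]
ft_force: [0.4, 0.2, -1.8]
grip_width: 0.044
```

```bash
python3 - <<'E'
from h import *
o=dict(position=[.52042172,-.14366711,.3027344],tool_rot=None)
a=-67.797; R=Ro.from_euler("z",a+90,degrees=True)*Ro.from_euler("x",180,degrees=True)
# tool y must point at yaw a
y=R.as_matrix()[:,1]; R=Ro.from_euler("z",a-np.degrees(np.arctan2(y[1],y[0])),degrees=True)*R
o["tool_rot"]=R.as_quat()
g=lambda x,y:(275+x/6,155+y/6)
print("flange",atz(g(312.5,320),.102,o=o),"seal",atz(g(314,343),.1235,o=o))
im=cv2.imread("pics/w1.png")[155:255,275:375]; im=cv2.resize(im,(600,600),interpolation=cv2.INTER_CUBIC)
gr=cv2.cvtColor(im,cv2.COLOR_BGR2GRAY)
m=(gr<75).astype(np.uint8); m[:140]=0
cs,_=cv2.findContours(m,cv2.RETR_EXTERNAL,cv2.CHAIN_APPROX_NONE)
for c in sorted(cs,key=len)[-2:]:
    e=cv2.fitEllipse(cv2.convexHull(c)); print(e, atz(g(*e[0]),.1235,o=o))
# fine top/scene: print lid vs known
for n,p in(("top",(268,271)),("scene",(398,266))): print(n,atz(p,.04,n))
E
python3 -m jog '[{"grip":170,"travel":[0,0,4],"twist":0},{"grip":170,"travel":[0,0,4.5],"twist":0},{"grip":170,"travel":[0,-2,4],"twist":4},{"grip":170,"travel":[0,-3,3],"twist":4},{"grip":170,"travel":[0.1,-4,0],"twist":4},{"grip":170,"travel":[0.1,-4,0],"twist":4},{"grip":170,"travel":[0.1,-4,0],"twist":4},{"grip":170,"travel":[0.1,-4,0],"twist":4.4}]'
```

```text
flange [ 0.5241268  -0.14465925  0.102     ] seal [ 0.52434963 -0.14470397  0.1235    ]
((312.6251220703125, 343.5650634765625), (323.9364318847656, 325.05078125), 100.0677261352539) [ 0.52416108 -0.14451438  0.1235    ]
top [0.513966   0.15898096 0.04      ]
scene [0.51558188 0.16162645 0.04      ]
time: 11.2
position: [0.517, -0.0536, 0.2005]
tool_rot: [0.837, 0.548, -0.0, -0.0]
ft_force: [1.0, -0.3, -2.0]
grip_width: 0.044
```

```bash
python3 -m jog '[{"grip":170,"travel":[0.4,-4.5,0],"twist":0},{"grip":170,"travel":[0.3,-3.5,0],"twist":0},{"grip":170,"travel":[0,-0.8,-1],"twist":0},{"grip":170,"travel":[0,0,-2],"twist":0},{"grip":170,"travel":[0,0,-1.5],"twist":0},{"grip":170,"travel":[0,0,-0.5],"twist":0},{"grip":170,"travel":[0,0,0],"twist":0},{"grip":170,"travel":[0,0,0],"twist":0}]'
python3 -c "
from h import *
o=get_obs();print(o['position'],o['ft_force'],yaw(o),o['time'],o['q'])"
```

```text
time: 12.0
position: [0.525, -0.1399, 0.1511]
tool_rot: [0.837, 0.547, 0.0, 0.0]
ft_force: [-0.6, -0.0, -1.5]
grip_width: 0.0438
[ 0.52498007 -0.13992919  0.15112571] [-0.56028655 -0.04258959 -1.5152487 ] -23.707052813038068 12.0 [-4.66298389e-01  5.02249396e-01  1.70027979e+00  1.25622033e-04
  9.38882319e-01 -5.26064644e-02]
```

```bash
python3 -m jog '[{"grip":170,"travel":[-0.07,-0.4,-0.6],"twist":0},{"grip":170,"travel":[0,0,-0.6],"twist":0},{"grip":170,"travel":[0,0,0],"twist":0},{"grip":170,"travel":[0,0,0],"twist":0},{"grip":170,"travel":[0,0,0],"twist":0}]'
for i in 1 2 3; do python3 -m jog '[{"grip":170,"travel":[0,0,-0.2],"twist":0},{"grip":170,"travel":[0,0,0],"twist":0}]'|egrep 'pos|force'; done
```

```text
time: 12.5
position: [0.5242, -0.1443, 0.1391]
tool_rot: [0.837, 0.547, 0.0, 0.0]
ft_force: [-0.4, -0.2, -1.7]
grip_width: 0.0437
position: [0.524, -0.1442, 0.1368]
ft_force: [0.1, -0.5, -1.4]
position: [0.5239, -0.1442, 0.1347]
ft_force: [-0.7, 0.1, -1.5]
position: [0.5239, -0.1442, 0.1327]
ft_force: [-0.3, -0.4, -2.2]
```

```bash
for i in 1 2 3 4; do python3 -m jog '[{"grip":170,"travel":[0,0,-0.1],"twist":0},{"grip":170,"travel":[0,0,0],"twist":0}]'|egrep 'pos|force'; done
```

```text
position: [0.524, -0.1443, 0.1318]
ft_force: [-0.0, 0.3, -2.9]
position: [0.524, -0.1443, 0.1309]
ft_force: [0.2, 0.2, -1.7]
position: [0.524, -0.1443, 0.1299]
ft_force: [-0.1, -0.2, -2.2]
position: [0.524, -0.1442, 0.1288]
ft_force: [-0.8, -0.2, -2.5]
```

```bash
for i in 1 2 3; do python3 -m jog '[{"grip":170,"travel":[0,0,-0.1],"twist":0},{"grip":170,"travel":[0,0,0],"twist":0}]'|egrep 'pos|force'; done
```

```text
position: [0.524, -0.1443, 0.1278]
ft_force: [0.4, 0.0, -2.0]
position: [0.524, -0.1442, 0.1268]
ft_force: [0.5, 0.1, -1.8]
position: [0.524, -0.1443, 0.1258]
ft_force: [-0.1, -1.0, -3.1]
```

```bash
for i in 1 2 3; do python3 -m jog '[{"grip":170,"travel":[0,0,-0.1],"twist":0},{"grip":170,"travel":[0,0,0],"twist":0}]'|egrep 'pos|force'; done
```

```text
position: [0.524, -0.1443, 0.1248]
ft_force: [0.7, -0.6, -1.7]
position: [0.524, -0.1443, 0.1238]
ft_force: [-0.3, -0.5, -1.4]
position: [0.524, -0.1443, 0.1228]
ft_force: [-0.4, -0.7, -2.0]
```

```bash
for i in 1 2; do python3 -m jog '[{"grip":170,"travel":[0,0,-0.1],"twist":0},{"grip":170,"travel":[0,0,0],"twist":0}]'|egrep 'pos|force'; done
```

```text
position: [0.5241, -0.1443, 0.1222]
ft_force: [0.3, 0.8, 0.4]
position: [0.5241, -0.1443, 0.1212]
ft_force: [-0.6, -0.1, 1.7]
```

Contact came only at face height ≈ 3 mm, so the lid dropped straight into the gap, not crossed. I'll turn gently clockwise and monitor the moment.

```bash
cat > s.py <<'E'
from h import *
np.set_printoptions(precision=3,suppress=True)
o=get_obs();print(o['time'],o['position'],o['ft_force'],o['moment'],"yaw",round(yaw(o),1),o['grip_width'])
E
python3 s.py
python3 -m jog '[{"grip":190,"travel":[0,0,0],"twist":0},{"grip":190,"travel":[0,0,0],"twist":0},{"grip":190,"travel":[0,0,0],"twist":-3},{"grip":190,"travel":[0,0,0],"twist":-3},{"grip":190,"travel":[0,0,0],"twist":0}]' 45 >/dev/null; python3 s.py
python3 -m jog '[{"grip":190,"travel":[0,0,0],"twist":-3},{"grip":190,"travel":[0,0,0],"twist":-3},{"grip":190,"travel":[0,0,0],"twist":0}]' >/dev/null; python3 s.py
```

```text
15.5 [ 0.524 -0.144  0.121] [-0.647 -0.071  1.692] [0.06  0.146 0.076] yaw -23.7 0.044210161890568006
16.0 [ 0.525 -0.145  0.121] [-0.088 -0.634  2.818] [ 0.002  0.049 -0.046] yaw -29.7 0.04378356822319824
16.3 [ 0.525 -0.145  0.121] [0.079 0.667 2.641] [-0.065  0.071 -0.073] yaw -35.7 0.043789034821879985
```

```bash

python3 -m jog '[{"grip":190,"travel":[0,0,0],"twist":-4},{"grip":190,"travel":[0,0,0],"twist":-4},{"grip":190,"travel":[0,0,0],"twist":0}]' >/dev/null; python3 s.py
python3 -m jog '[{"grip":190,"travel":[0,0,0],"twist":-4},{"grip":190,"travel":[0,0,0],"twist":-4},{"grip":190,"travel":[0,0,0],"twist":0}]' >/dev/null; python3 s.py
python3 -m jog '[{"grip":190,"travel":[0,0,0],"twist":-4},{"grip":190,"travel":[0,0,0],"twist":-4},{"grip":190,"travel":[0,0,0],"twist":0}]' >/dev/null; python3 s.py
```

```text
16.6 [ 0.524 -0.144  0.121] [-0.466 -0.341  1.362] [-0.026  0.078 -0.093] yaw -43.7 0.043138257419805794
16.9 [ 0.524 -0.144  0.121] [-0.504  0.072  1.703] [-0.035 -0.    -0.022] yaw -51.6 0.04352201363187808
17.2 [ 0.524 -0.144  0.121] [-0.311 -0.328  2.398] [ 0.022  0.061 -0.048] yaw -59.6 0.044004847515719855
```

```bash

for i in 1 2 3; do python3 -m jog '[{"grip":190,"travel":[0,0,-0.02],"twist":-4},{"grip":190,"travel":[0,0,-0.02],"twist":-4},{"grip":190,"travel":[0,0,0],"twist":0}]' >/dev/null; python3 s.py; done
```

```text
17.5 [ 0.524 -0.144  0.121] [ 0.902 -0.412  3.194] [-0.007  0.057 -0.091] yaw -67.6 0.04349799269249482
17.8 [ 0.524 -0.144  0.12 ] [ 0.488 -0.667  4.514] [-0.028  0.134 -0.129] yaw -75.6 0.04340411032574302
18.1 [ 0.524 -0.144  0.12 ] [-1.664  0.819  3.581] [ 0.058  0.041 -0.07 ] yaw -83.6 0.04358757289470994
```

```bash

for i in 1 2 3; do python3 -m jog '[{"grip":190,"travel":[0,0,-0.02],"twist":-3},{"grip":190,"travel":[0,0,-0.01],"twist":-3},{"grip":190,"travel":[0,0,0],"twist":0}]' >/dev/null; python3 s.py; done
```

```text
18.4 [ 0.524 -0.144  0.12 ] [-0.008  0.592  3.89 ] [0.024 0.077 0.011] yaw -89.5 0.043684104308809556
18.7 [ 0.524 -0.144  0.119] [-0.648  0.075  5.856] [0.113 0.118 0.031] yaw -95.6 0.04413348192726982
19.0 [ 0.524 -0.144  0.119] [-0.005 -0.168  5.524] [0.145 0.171 0.02 ] yaw -101.6 0.043815553209774816
```

```bash

for i in 1 2 3; do python3 -m jog '[{"grip":190,"travel":[0,0,0],"twist":-2},{"grip":190,"travel":[0,0,0],"twist":0}]' 60 >/dev/null; python3 s.py; done
```

```text
19.2 [ 0.524 -0.144  0.119] [-1.223  0.27   5.806] [0.192 0.119 0.13 ] yaw -103.5 0.042978909964074406
19.4 [ 0.524 -0.144  0.119] [-0.589 -0.41   5.911] [0.315 0.052 0.137] yaw -105.5 0.04362784330248805
19.6 [ 0.524 -0.144  0.119] [-0.332  1.896  5.864] [ 0.496 -0.071  0.701] yaw -107.4 0.04311609241054493
```

```bash
python3 -m jog '[{"grip":190,"travel":[0,0,0],"twist":0},{"grip":190,"travel":[0,0,0],"twist":0}]'; python3 s.py; sleep 0.1; python3 s.py
```

```text
time: 19.8
position: [0.5243, -0.144, 0.1191]
tool_rot: [0.989, -0.151, 0.0, 0.0]
ft_force: [0.5, 2.4, 5.6]
grip_width: 0.0434
19.8 [ 0.524 -0.144  0.119] [0.54  2.357 5.612] [ 0.42  -0.002  0.688] yaw -107.3 0.04343762268306909
19.8 [ 0.524 -0.144  0.119] [0.54  2.357 5.612] [ 0.42  -0.002  0.688] yaw -107.3 0.04343762268306909
```

Torque climbed sharply to about 0.69 N m, with the face height reading about 0. The lid is home. I'll release, rise straight up and check.

```bash
python3 -m jog '[{"grip":60,"travel":[0,0,0],"twist":0},{"grip":60,"travel":[0,0,0],"twist":0},{"grip":60,"travel":[0,0,0],"twist":0},{"grip":60,"travel":[0,0,0],"twist":0}]' 
python3 -m jog '[{"grip":60,"travel":[0,0,1],"twist":0},{"grip":60,"travel":[0,0,2],"twist":0},{"grip":0,"travel":[0,0,4],"twist":0},{"grip":0,"travel":[0,0,4],"twist":0},{"grip":0,"travel":[0,0,4],"twist":0},{"grip":0,"travel":[0,0,3],"twist":0},{"grip":0,"travel":[0,0,0],"twist":0},{"grip":0,"travel":[0,0,0],"twist":0}]'
python3 - <<'E'
from h import *
o=get_obs(); im=camera("wrist")[:,:,::-1]; s=camera("scene")[:,:,::-1]; t=camera("top")[:,:,::-1]
a=cv2.resize(im[150:300,225:425],(400,300),interpolation=3)
b=cv2.resize(s[150:240,230:350],(400,300),interpolation=3)
cv2.imwrite("pics/f.png",np.vstack([np.hstack([a,b]),np.hstack([cv2.resize(t,(400,300)),cv2.resize(s,(400,300))])]))
print(o["time"],o["position"],yaw(o))
for n in("lid","lid_grip","lid_face"):print(n,search_frame(n,"scene"))
E
```

```text
time: 20.2
position: [0.5241, -0.1445, 0.1188]
tool_rot: [0.988, -0.154, 0.0, 0.0]
ft_force: [-0.0, -0.5, 3.2]
grip_width: 0.0638
time: 21.0
position: [0.5237, -0.1442, 0.2993]
tool_rot: [0.988, -0.154, 0.0, 0.0]
ft_force: [-0.6, 0.3, -0.9]
grip_width: 0.0867
21.0 [ 0.52374947 -0.14417671  0.29929965] -107.7323540465629
lid [{'at': [0.5372, -0.1296, 0.1293], 'p': 0.66}, {'at': [0.6634, 0.0989, 0.0201], 'p': 0.64}, {'at': [0.4857, 0.0366, 0.0269], 'p': 0.62}]
lid_grip [{'at': [0.666, 0.1008, 0.0267], 'p': 0.81}, {'at': [0.5407, -0.1293, 0.1266], 'p': 0.6}, {'at': [0.4857, 0.0376, 0.0232], 'p': 0.6}]
lid_face [{'at': [0.6611, 0.0974, 0.027], 'p': 0.91}, {'at': [0.5423, -0.1303, 0.1305], 'p': 0.89}, {'at': [0.4862, 0.034, 0.0236], 'p': 0.88}]
```

View pics/f.png

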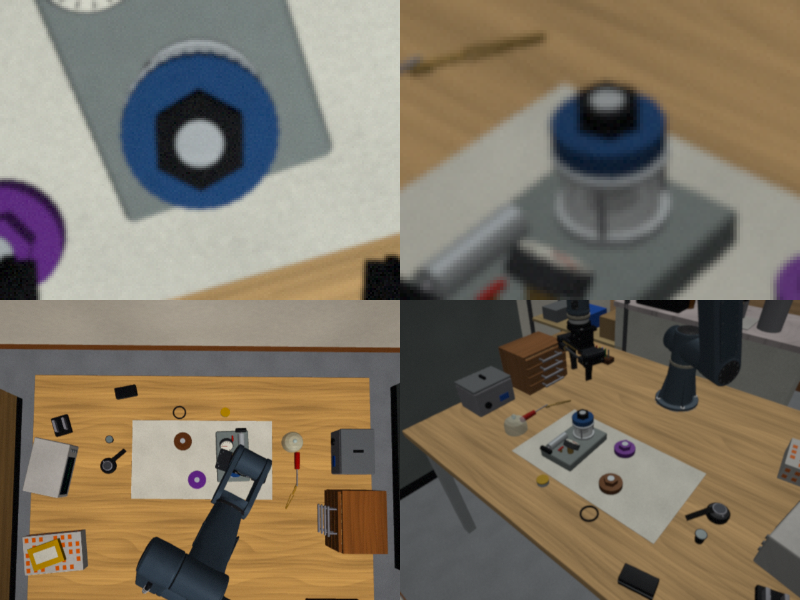

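The views show the lid level and concentric on the mouth, with the hex still aligned to the jaws and the bystanders unmoved. One last check: a light touch on the cover with the open tips to confirm its height.

```bash
python3 -m jog '[{"grip":60,"travel":[0.03,0,-4.5],"twist":0},{"grip":60,"travel":[0,0,-4.5],"twist":0},{"grip":60,"travel":[0,0,-4.5],"twist":0},{"grip":60,"travel":[0,0,-2.5],"twist":0},{"grip":60,"travel":[0,0,-1.0],"twist":0},{"grip":60,"travel":[0,0,-0.4],"twist":0},{"grip":60,"travel":[0,0,0],"twist":0},{"grip":60,"travel":[0,0,0],"twist":0}]'
for i in 1 2 3 4; do python3 -m jog '[{"grip":60,"travel":[0,0,-0.08],"twist":0},{"grip":60,"travel":[0,0,0],"twist":0}]'|egrep 'pos|force'; done
```

```text
time: 22.1
position: [0.5255, -0.1448, 0.1262]
tool_rot: [0.988, -0.154, 0.001, 0.0]
ft_force: [0.7, 0.3, 0.4]
grip_width: 0.0664
position: [0.525, -0.1446, 0.1251]
ft_force: [-0.6, 0.3, -0.1]
position: [0.5245, -0.1443, 0.1235]
ft_force: [0.2, 0.1, 0.1]
position: [0.5243, -0.1442, 0.1223]
ft_force: [0.4, -0.5, 0.3]
position: [0.5243, -0.1442, 0.1215]
ft_force: [0.6, 0.9, 0.6]
```

```bash
for i in 1 2 3 4; do python3 -m jog '[{"grip":60,"travel":[0,0,-0.07],"twist":0},{"grip":60,"travel":[0,0,0],"twist":0}]'|egrep 'pos|force'; done
```

```text
position: [0.5243, -0.1443, 0.1208]
ft_force: [0.1, 0.3, -0.8]
position: [0.5243, -0.1443, 0.1201]
ft_force: [-0.3, -0.1, -0.3]
position: [0.5244, -0.1443, 0.1195]
ft_force: [0.1, -0.6, 0.1]
position: [0.5244, -0.1443, 0.1189]
ft_force: [0.9, -0.4, 0.7]
```

No contact down to 0.1189, and home predicts 0.1188, so the lid is fully down. I'll rise and hand in.

```bash
python3 -m jog '[{"grip":60,"travel":[0,0,1.5],"twist":0},{"grip":60,"travel":[0,0,3],"twist":0},{"grip":60,"travel":[0,0,4.5],"twist":0},{"grip":0,"travel":[0,0,4.5],"twist":0},{"grip":0,"travel":[0,0,3],"twist":0},{"grip":0,"travel":[0,0,0],"twist":0},{"grip":0,"travel":[0,0,0],"twist":0}]'; python3 -c "
from rig import *
print(hand_in())"
```

```text
time: 24.4
position: [0.5242, -0.1442, 0.2842]
tool_rot: [0.988, -0.154, 0.0, 0.0]
ft_force: [0.4, 1.5, -0.3]
grip_width: 0.085
the job is handed in; nothing more can be done
None
```

The blue lid is screwed home on the chamber mouth, released, and the job is handed in at 24.4 s.

**Threading:** I lined the lugs up with a thread gap seen in the wrist picture. The lid dropped straight in, first touching the seal at a face height of about 3 mm. It never bound, so I did not need to turn it back.

**Closing:** I turned it about 84° clockwise. The torque then rose sharply to about 0.7 N m and I stopped. That is just over your stated 0.2–0.6 N m but below the 1.2 N m limit.

**Last checks:**
- **Height:** after release, open fingertips lowered to within 0.1 mm of the home height met no contact, so the lid is fully down.
- **Pictures:** the lid stands level, its hex has not turned back, and the bystanders look unmoved.

**What disagreed:**
- **Fingertip position:** the tips are about 7 mm above the reported TCP height, not 22 mm below it as stated. My first close passed over the grip without touching it.
- **Force on the lid:** while finding the real tip height, the fingertips pressed on the lid with about 35 N as it lay on the mat. That is under the 40 N limit, but more than I intended.

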